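# Set the jig slide half open on its stop pin

## Robot

A 6-joint arm with a two-finger parallel gripper is mounted at the origin on a cart in front of the work surface, level with it; the furniture and walls round the work are solid. World frame = base frame: x ahead of the robot, y to its left, z up, the work surface at z = 0. Lengths are in mm, angles in rad, forces in N, time in s.
With the tool pointing down it reaches from about 350 to 950 mm from the base axis. Payload 17.4 kg.
Tool frame: the origin (TCP) lies at the very end of the fingers, on their centre line; the grasp point (between the pads) lies 19 mm behind it; z points along the fingers, y is the direction in which the jaws open and shut (so a half turn about z gives the same grasp; the last joint's range is limited). The gripper opens to 93 mm and grips with 3 to 60 N. Pads are 15 mm wide; open, the fingers measure 128 mm over their backs; the gripper's body (75 mm by 188 mm) begins 65 mm behind the grasp point.
Start: joints at [1.172, 0.116, 1.442, -0, 1.584, -0.038], TCP at [238.299, 631.543, 218.646] pointing down, gripper open.
Joint ranges: [-2.83, 2.83], [-0.83, 2.19], [0.07, 2.5], [-1.14, 4.28], [0.01, 3], [-2.97, 2.97]. Speed limits (rad/s): [1.89, 1.89, 2.22, 3.14, 3.14, 3.14].

## Interface

Orientations are given as a unit quaternion [x, y, z, w].
In Python, from plant import arm gives the robot as it stands. Calls block until the motion is done:
- arm.move_ptp(position, orientation): joint-space move of the TCP to a pose.
- arm.move_straight(position, ori=None, vel=150, contact_N=None): straight line of the TCP; ori=None keeps the orientation; vel is the mean speed in mm/s. With contact_N (N) it stops when the force on the tool has changed by that much, and returns True; else False.
- arm.goto_joints(angles): joint-space move.
- arm.grip(opening, effort=None): opening from 0.0 (shut) to 1.0 (fully open); effort is the grip in N (None keeps the last); returns when the fingers have stopped.
- arm.sleep(seconds).
- arm.solve_ik(position, orientation): joint angles nearest the present ones, or None.
- arm.get_state(): the state.
- arm.get_image(name): name is "side" or "top" or "wrist"; returns (picture, depth): 420x560x3 uint8, red, green, blue; 420x560 float32, mm along the optical axis (not along the pixel's ray), 0 where there is no reading.
- arm.camera_info(name): a dict with "fovy" (degrees; the focal length in pixels is half the picture's height over the tangent of half this angle, whatever the lens; pixels are square), "cx", "cy" (the principal point, pixels), "rvec" (rotation vector, rad) and "tvec" (3), from world to camera coordinates, as OpenCV has them. Camera axes: x right, y down, z forward; pixel columns grow to the right and rows downward; lengths in mm; the calibration is good to about 2 mm. A picture is of the moment at which its call begins: read the wrist's pose just before it. camera_info takes no time and is no camera call; for the wrist camera it gives the pose at the moment of the call.
A pose or a line that the arm cannot do raises arm.PlanningError and nothing moves.
- arm.job_done(): hands the job in, once; it reports no verdict.
The state is a dict: "time_s": time; "joint_pos": joint angles; "qd": joint speeds; "tau": joint torques, N m; "eef_pos": TCP position; "eef_rot": TCP orientation; "wrist_force": force on the tool from outside, world axes, zero at the start; "moment": the same for the moment, N m; "finger_gap": opening from 0.0 (shut) to 1.0 (fully open).
Only numpy, scipy, OpenCV 4.12 (cv2) and the standard library are available. Lean on these libraries where they do the work, as an engineer would, in place of code of your own. Each camera call takes 0.05 s, during which the arm holds its last target. There are 200 camera calls.

## Task

A lock cylinder is waiting on the bench in front of one of the two lanes of the jig. Get that lane ready for loading: with a fingertip push its sprung slide away from you by the upright tab, well past its stop pin, then let it go so that it springs back and stays held half open by the pin. Do not pinch the tab, leave the other lane's slide closed, and leave the cylinder and the other loose things where they are.

Things in the scene. Friction and masses are not known exactly. Their poses are not given: they have to be found in the camera images.
- jig: Twin-slide lock cylinder jig screwed to the bench: aluminium plate 205 x 196 x 12 mm, two equal lanes at y = +50 mm (left) and -50 mm (right). Origin: on the bench under the plate (x -100 to +105 mm). Its x axis points away from the robot, give or take 0.4 rad: both slides are pushed along +x. Near to far in a lane: fixed jaw (x -86 to -50 mm, top z 45 mm), slide with tab, bridge with stop pin, end block.
- lock_cylinder: The waiting lock cylinder, a grey-metal double profile cylinder 26 x 73 x 17 mm lying on the bench crosswise in front of one lane, at that lane's bay (within 15 mm of it); loose. Origin: centre of its underside, long axis y.
- tube: Small plastic tube with a dark cap, 24 mm in diameter, 66 mm high, standing on the bench in the bay of the other lane; loose, tips easily. Origin: centre of its underside.
- oil_bottle: Small dropper bottle, 33 mm in diameter, 102 mm high, standing to the right of the jig; loose. Origin: centre of its underside.
- pliers: Combination pliers 49 x 158 x 11 mm lying to the right of the jig, long axis y; loose. Origin: centre of its underside.
- left_slide (a joint): Travel of the left slide in m along jig +x: 0 = closed (start), 0.026 = resting half open on the stop pin, 0.046 = rigid end stop. A spring returns it (3.2 N at 0 to 7 N at the end; damping 12 N s/m); passing under the pin at 0.008 to 0.027 adds about 1 N. Past 0.029 the pin has dropped in: let go, the slide returns by itself to 0.026 and stays. Let go sooner, it runs shut.
- left_tab_front (a point): Near face of the left slide's upright tab, mid width, 79 mm above the bench; moves with the slide (closed: jig x -45, y +50 mm). Tab: steel plate 36 mm wide, 14 mm thick, standing free from z = 45 mm (jaw's top) to 96 mm; a fingertip lowered before it, over the jaw, pushes this face. Its near 7 mm are left_tab_near, its far 7 mm left_tab_far: fingers pressing on both are pinching.
- left_stop (a point): Axis of the left lane's stop pin at its foot, 36 mm above the bench, jig x = +45 mm; it rises about 6 mm with the pin. The upright sprung pin sits in a grey bridge (x 37 to 53 mm, top z = 65 mm), with a round head 19 mm in diameter up to z = 78 mm. It works by itself; it needs no touching.
- left_bay (a point): Bay of the left lane: point on the bench in front of the jig, at x = -135 mm, y = +50 mm in the jig's frame.
- right_slide (a joint): Travel of the right slide in m along jig +x: 0 = closed (start), 0.026 = resting half open on the stop pin, 0.046 = rigid end stop. A spring returns it (3.2 N at 0 to 7 N at the end; damping 12 N s/m); passing under the pin at 0.008 to 0.027 adds about 1 N. Past 0.029 the pin has dropped in: let go, the slide returns by itself to 0.026 and stays. Let go sooner, it runs shut.
- right_tab_front (a point): Near face of the right slide's upright tab, mid width, 79 mm above the bench; moves with the slide (closed: jig x -45, y -50 mm). Tab: steel plate 36 mm wide, 14 mm thick, standing free from z = 45 mm (jaw's top) to 96 mm; a fingertip lowered before it, over the jaw, pushes this face. Its near 7 mm are right_tab_near, its far 7 mm right_tab_far: fingers pressing on both are pinching.
- right_stop (a point): Axis of the right lane's stop pin at its foot, 36 mm above the bench, jig x = +45 mm; it rises about 6 mm with the pin. The upright sprung pin sits in a grey bridge (x 37 to 53 mm, top z = 65 mm), with a round head 19 mm in diameter up to z = 78 mm. It works by itself; it needs no touching.
- right_bay (a point): Bay of the right lane: point on the bench in front of the jig, at x = -135 mm, y = -50 mm in the jig's frame.
Things that resemble listed ones, but are neither listed nor needed, are in the scene too. There is more than one size of the oil_bottle; the one meant has the size given above.

How it is judged:
By the outcome, as a careful person would: the job done as asked, in the order asked, and still so for the second after the job is handed in, with the robot touching nothing.
It also fails if it takes over 32 s, if anything falls off the work surface, if the arm or the gripper's body presses on something with over 40 N, if the wrist force passes 120 N, or if a joint passes its speed limit or range.

## Working session

There is one attempt and no reset: what is moved stays moved. The work goes in short steps, each a Python script; the robot and the scene stay as the last script left them, time stands still between calls to the robot, and variables do not carry over. Pictures are saved under pics/ and viewed, about 8 in all and at most 12, crops included, and the job is handed in when it is done.

```bash
mkdir -p pics; ls
python3 - <<'E'
from plant import arm
import cv2,numpy as np
for n in ("top","side"):
    im,d=arm.get_image(n); cv2.imwrite(f"pics/{n}0.png",im[:,:,::-1]); np.savez(f"{n}0.npz",im=im,d=d)
    print(n,arm.camera_info(n),(d>0).mean())
s=arm.get_state();print(s["time_s"],s["eef_rot"],s["finger_gap"])
E
```

```text
pics
top {'fovy': 47.362944229679385, 'cx': 274.89497915001374, 'cy': 214.1936695350961, 'rvec': array([ 2.17504577, -2.15181894,  0.09074744]), 'tvec': array([-116.03423769,  577.46721253,  868.57018977])} 0.9958333333333333
side {'fovy': 48.28375897431851, 'cx': 280.70946852107494, 'cy': 207.12894139333284, 'rvec': array([ 2.2441627 , -0.22813531,  0.11181735]), 'tvec': array([-567.49859107,   56.58572871,  905.47593105])} 0.9960331632653061
0.1 [ 1.79437218e-01  9.83769300e-01 -4.89731792e-04 -1.01258551e-04] 1.0017555053467055
```

View pics/top0.png

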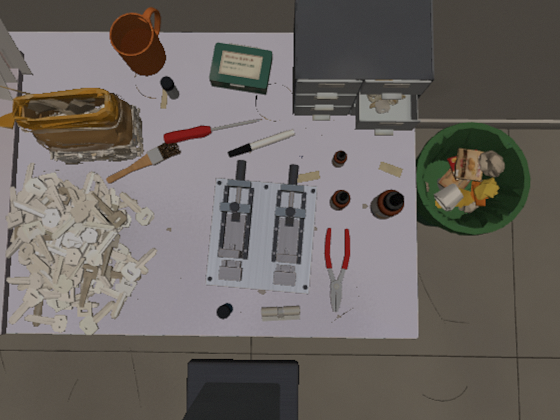

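View pics/side0.png

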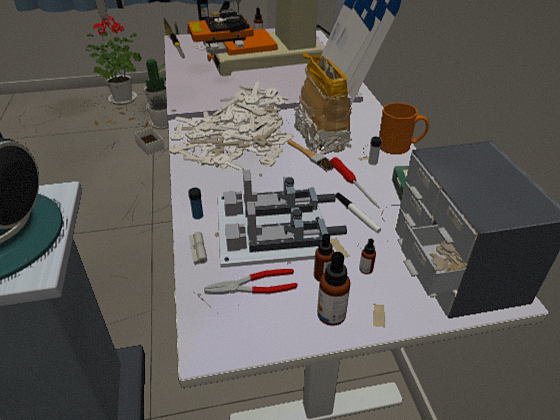

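The top view shows the jig at about (262,235). The cylinder at (281,312) lies in front of the right lane, and the dark-capped tube at (225,311) stands in front of the left lane, so I push the right slide. Next I measure the jig from depth.

```bash
cat > h.py <<'E'
import numpy as np,cv2
from plant import arm
def cloud(n,d):
    c=arm.camera_info(n);h,w=d.shape;f=h/2/np.tan(np.radians(c["fovy"]/2))
    v,u=np.mgrid[:h,:w]
    P=np.stack([(u-c["cx"])/f*d,(v-c["cy"])/f*d,d],-1)
    R=cv2.Rodrigues(c["rvec"])[0]
    return (P-c["tvec"])@R
def project(n,P):
    c=arm.camera_info(n);f=210/np.tan(np.radians(c["fovy"]/2))
    K=np.array([[f,0,c["cx"]],[0,f,c["cy"]],[0,0,1]])
    return cv2.projectPoints(np.array(P,float).reshape(-1,3),c["rvec"],c["tvec"],K,None)[0].reshape(-1,2)
E
python3 - <<'E'
from h import *
z=np.load("top0.npz");d=z["d"];W=cloud("top",d)
print("bench z",np.median(W[300:330,330:400,2]), "plate",np.median(W[270:285,255:265,2]))
roi=np.zeros(d.shape,bool);roi[150:300,200:325]=1
H=W[...,2]
def comps(lo,hi,name,mn=15,region=roi):
    m=((H>lo)&(H<hi)&region).astype(np.uint8)
    n,l,s,c=cv2.connectedComponentsWithStats(m)
    for i in range(1,n):
        if s[i,4]>=mn:
            p=W[l==i];r=cv2.minAreaRect(p[:,:2].astype(np.float32))
            print(name,s[i,4],c[i].round(),p.mean(0).round(1),"rect",np.round(r[0],1),np.round(r[1],1),round(r[2],1))
comps(88,104,"tab");comps(70,84,"pin");comps(40,50,"jaw")
comps(6,18,"plate",2000)
m=((H>5)&(H<120)&roi).astype(np.uint8)
n,l,s,c=cv2.connectedComponentsWithStats(m);i=1+s[1:,4].argmax()
p=W[(l==i)&(H<20)];r=cv2.minAreaRect(p[:,:2].astype(np.float32));print("plate",r,cv2.boxPoints(r).round(1))
r2=np.zeros(d.shape,bool);r2[295:330,200:310]=1
comps(8,30,"cyl",30,r2);comps(50,80,"tube",10,r2)
E
```

```text
bench z 0.004240593743089782 plate 12.1640787384924
tab 170 [228. 253.] [503.9 -31.   95.5] rect [503.9 -30.9] [35.4 13.8] 85.5
tab 172 [286. 258.] [ 496.4 -130.8   95.6] rect [ 496.3 -130.7] [35.2 14. ] 85.9
pin 91 [234. 207.] [586.  -37.6  76.7] rect [586.3 -37.7] [17.1 17.7] 47.0
pin 86 [290. 212.] [ 578.3 -136.6   76.7] rect [ 578.3 -136.4] [17.4 16. ] 1.0
jaw 23 [235. 219.] [567.4 -36.7  41.4] rect [567.6 -36.5] [ 7.5 14.9] 0.7
jaw 357 [229. 272.] [471.5 -28.3  44.9] rect [474.  -28.2] [39.9 35.5] 86.6
jaw 350 [284. 277.] [ 463.4 -128.1   44.7] rect [ 466.1 -128. ] [40.  35.2] 86.9
plate 5599 [261. 242.] [528.1 -84.6  12. ] rect [540.6 -83.6] [196.3 205.5] 85.5
plate ((548.0220336914062, -84.06102752685547), (196.5869140625, 223.8468017578125), 85.77742004394531) [[ 429.2 -173.8]
 [ 652.4 -190.3]
 [ 666.9    5.7]
 [ 443.6   22.2]]
cyl 510 [280. 313.] [ 395.1 -121.6   13.4] rect [ 394.6 -121.4] [25.5 71.8] 3.9
tube 160 [223. 312.] [401.5 -20.4  64.2] rect [401.6 -19.9] [22.3 23.2] 2.4
```

Heights and sizes agree with the data: tab 35x14 at z 95.6, pin 82 mm from the tab, plate 196x205. Jig yaw is about -0.075. I'll close the gripper, go above the right jaw, lower it in front of the tab and push.

```bash
cat >> h.py <<'E'
L,Rt=np.array([503.9,-31.]),np.array([496.4,-130.8])
ey=(L-Rt)/np.linalg.norm(L-Rt); ex=np.array([ey[1],-ey[0]]); yaw=np.arctan2(ex[1],ex[0])
ori=[np.sin(-yaw/2),np.cos(-yaw/2),0,0]
def P(jx,z,jy=-50): # jig x,y -> world, tab centre is jig (-38,-50)
    return [*(Rt+ex*(jx+38)+ey*(jy+50)),z]
E
python3 - <<'E'
from h import *
print(yaw,P(-66,58))
arm.move_ptp(P(-66,200),ori); arm.grip(0.0)
arm.move_straight(P(-66,120))
s=arm.get_state();print(s["time_s"],s["eef_pos"],s["wrist_force"],s["finger_gap"])
print("contact",arm.move_straight(P(-66,58),vel=80,contact_N=8))
s=arm.get_state();print(s["time_s"],s["eef_pos"],s["wrist_force"])
im,d=arm.get_image("side");cv2.imwrite("pics/side1.png",cv2.resize(im[140:290,170:370,::-1],None,fx=4,fy=4))
E
```

```text
-0.07500930592362834 [np.float64(468.4787326181909), np.float64(-128.70170836309052), 58]
5.0333 [ 468.76492071 -128.80285778  120.79162123] [ 0.50757838 -0.03074599  0.64991349] 0.006840842425571481
contact False
5.9583 [ 468.73784762 -128.79714262   58.45772109] [-0.37620718  0.13974263 -0.2591508 ]
```

View pics/side1.png

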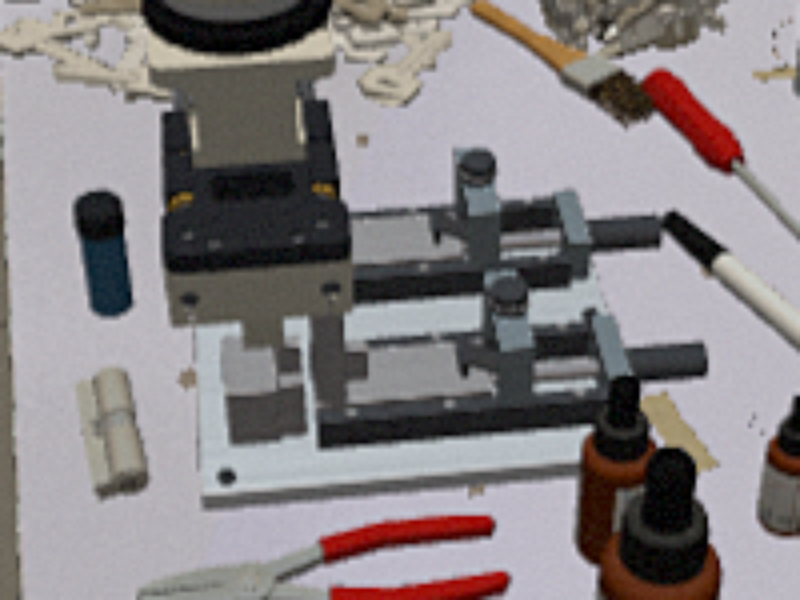

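The crop shows the closed fingers over the right jaw at about (265,335), just in front of the tab at (325,360). The tube and cylinder are untouched. Now the push.

Run:
```python
from h import *
c=arm.move_straight(P(-40,58),vel=25,contact_N=2)
p=np.array(arm.get_state()["eef_pos"]);jx=(p[:2]-Rt)@ex-38
print("contact",c,"jx",jx)
if c and -60<jx<-46:
    print("hit",arm.move_straight(P(jx+38,58),vel=40,contact_N=30))
    arm.sleep(.2)
    s=arm.get_state();print(s["time_s"],(s["eef_pos"][:2]-Rt)@ex-38,s["wrist_force"])
    im,d=arm.get_image("side");cv2.imwrite("pics/side2.png",cv2.resize(im[140:290,170:370,::-1],None,fx=4,fy=4))
```

```text
contact True jx -52.68786124761979
hit True
7.4167 -35.749808275235225 [-4.59737937 -0.50924489  4.2678074 ]
```

View pics/side2.png

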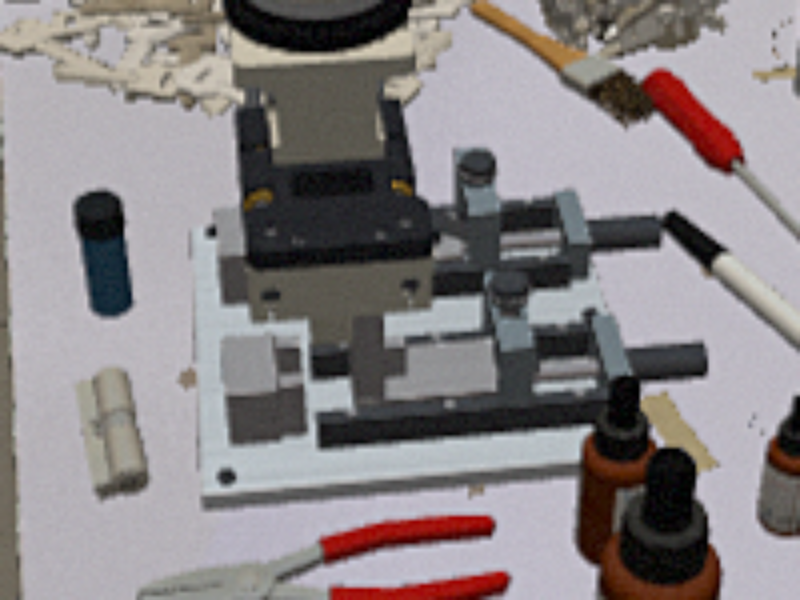

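The slide moved about 17 mm and then the 30 N guard tripped. The force is now only about 5 N, and the picture shows nothing in the way (tab at (368,360), body clear above). I'll continue in small steps and watch the force.

Run:
```python
from h import *
for jx in (-31,-27,-23,-19,-15):
    h=arm.move_straight(P(jx,58),vel=25,contact_N=35)
    s=arm.get_state();f=s["wrist_force"];print(round(s["time_s"],2),h,round((s["eef_pos"][:2]-Rt)@ex-38,2),round(s["eef_pos"][2],1),np.round(f,1),np.round(s["moment"],2))
    if h or np.linalg.norm(f)>25: break
```

```text
7.83 False -31.17 57.4 [-3.4  1.1 -2.1] [ 0.11  0.6  -0.02]
8.13 False -27.27 57.7 [-5.   0.2 -4.2] [ 0.08  0.81 -0.02]
8.44 False -23.32 57.7 [-4.5  1.2 -3.1] [ 0.14  0.8  -0.01]
8.75 False -19.35 57.7 [-6.1  0.2 -3.5] [ 0.14  0.82 -0.02]
9.06 False -15.37 57.7 [-5.7  0.2 -3.4] [ 0.15  0.89 -0.04]
```

Travel is about 37 mm (over 29, under 46) at spring-level force, so the trip was transient. Now I let go, retreat and verify.

Run:
```python
from h import *
arm.move_straight(P(-68,58),vel=100)
arm.sleep(.3)
arm.move_straight(P(-68,220),vel=150)
arm.move_ptp([420,150,280],ori)
s=arm.get_state();print(s["time_s"],s["wrist_force"])
im,d=arm.get_image("top");W=cloud("top",d);H=W[...,2]
cv2.imwrite("pics/top3.png",cv2.resize(im[150:340,190:370,::-1],None,fx=3,fy=3))
for nm,lo,hi,b in (("tab",88,104,(150,300,200,325)),("cyl",8,30,(295,330,240,310)),("tube",50,80,(295,330,200,245)),("pin",65,84,(190,225,275,305))):
    r=np.zeros(H.shape,bool);r[b[0]:b[1],b[2]:b[3]]=1
    n,l,st,c=cv2.connectedComponentsWithStats(((H>lo)&(H<hi)&r).astype(np.uint8))
    for i in range(1,n):
        if st[i,4]>25:
            p=W[l==i].mean(0);q=p[:2]-Rt;print(nm,st[i,4],p.round(1),"jig",round(q@ex-38,1),round(q@ey-50,1))
```

```text
12.3917 [-0.11747487  0.38640911 -0.26678524]
tab 168 [ 521.6 -132.4   95.8] jig -12.8 -49.7
tab 170 [503.9 -31.   95.7] jig -38.0 50.0
cyl 506 [ 395.3 -121.3   13.5] jig -139.5 -48.1
tube 161 [401.6 -20.4  64.5] jig -140.9 53.0
pin 144 [ 578.4 -136.2   72.5] jig 44.2 -49.3
```

View pics/top3.png

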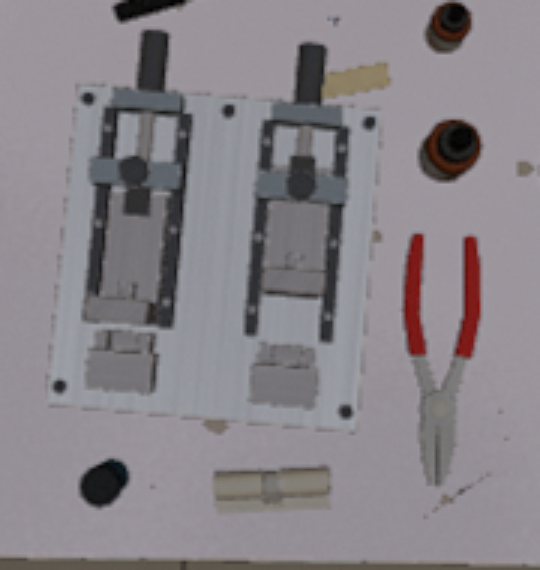

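The right slide's tab at (293,280) sits half open, 25.2 mm from closed against 26 nominal, within the measuring error. The left tab, the cylinder and the tube are unmoved.

```bash
python3 -c "
from plant import arm
print(arm.job_done(),arm.get_state()['time_s'])"
```

```text
the job is handed in; nothing more can be done
the job is handed in; nothing more can be done
```

The right lane is ready: its slide is held half open on the stop pin, and the job is handed in. The cylinder was waiting in front of that lane. I pushed the slide with closed fingertips on the tab's near face to about 37 mm of travel, then backed off and let it spring back.

- **Right slide:** the last top view puts its tab about 25 mm from closed, against 26 mm nominal, which is within measuring error.
- **Everything else:** the left tab measured the same as before. The cylinder and tube are within 0.4 mm of where they were. The bottles and pliers look undisturbed, though I did not measure them.
- **Robot:** it was clear of everything, with wrist force near 0 N, at about 12.4 s.
- **One oddity:** the 30 N contact guard tripped at about 17 mm of travel. The force read about 6 N right after and at most about 7 N at the end of each later step, and the picture showed no obstruction. I took it as a transient and finished the push in small steps, never letting the slide go in between.

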